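Half-open the filter valve, then hold the service key turned

ROBOT

A 6-joint arm with a two-finger parallel gripper is mounted at the origin on a cart in front of the work surface, level with it; the furniture and walls round the work are solid. World frame = base frame: x ahead of the robot, y to its left, z up, the work surface at z = 0. Lengths are in m, angles in rad, forces in N, time in s.
With the tool pointing down it reaches from about 0.25 to 0.775 m from the base axis. Payload 4 kg.
Tool frame: the origin (TCP) lies at the very end of the fingers, on their centre line; the grasp point (between the pads) lies 19 mm behind it; z points along the fingers, y is the line along which they close (so a half turn about z gives the same grasp; the last joint's range is limited). The gripper opens to 85 mm and grips with 20 to 120 N. Pads are 22 mm wide; open, the fingers measure 114 mm over their backs; the gripper's body (76 mm by 85 mm) begins 54 mm behind the grasp point. The pads swing forward as they close: fully open they stand 13 mm farther back than shut.
Start: joints at [1.05, 0.087, 1.371, -0, 1.684, -0.103], TCP at [0.223, 0.503, 0.231] pointing down, gripper open.
Joint ranges: [-3.1, 3.1], [-0.76, 2.03], [0.27, 2.55], [-1.08, 4.22], [0.17, 2.65], [-2.57, 2.57]. Speed limits (rad/s): [2.79, 2.79, 3.14, 3.14, 3.14, 3.14].

INTERFACE

Orientations are given as a 3x3 rotation matrix whose columns are the frame's x, y, z axes.
In Python, from station import env, vision, spotter gives the robot as it stands.
- The arm moves only by the tool arm_command, never from a script. Its argument "moves" is a list of rows, each an object of numbers: "tx", "ty", "tz": the shift along the tool's x, y, z in m; "wx", "wy", "wz": the turn, a rotation vector about the tool's x, y, z in rad; "gripper": the opening, from 0 (shut) to 1 (fully open). A call has 1 to 5 rows; each row is the pose to reach, as a shift and turn from the pose commanded when the call began, along the tool's axes at that moment; what a row does not reach only later rows make up. A row lasts 1/10 s, in which the tool goes at most 50 mm and 8.59 degrees, less where a joint would pass 70% of its speed; a pose out of reach is approached as far as the arm can. A call with a gripper value outside its range is refused whole. The fingers move at their own pace and stop on an object; the grip force is fixed at half the most. Time passes only in rows, so rows that repeat a pose let the fingers close. It gives the time, the measured TCP pose, the force, the opening and the grip force at its end, in the units of the state.
- env.read_state(): the state, without advancing time (a new reading comes with each control period).
- vision.grab_frame(name): name is "side" or "top" or "wrist"; returns the picture (480x640x3 uint8, red, green, blue); there is no depth.
- vision.camera_params(name): a dict with "vertical_fov" (degrees; the focal length in pixels is half the picture's height over the tangent of half this angle, whatever the lens; pixels are square), "cx", "cy" (the principal point, pixels), "origin" and "rotation" of the camera in the world. Camera axes: x right, y down, z forward; pixel columns grow to the right and rows downward; lengths in m; the calibration is good to about 2 mm. A picture is of the moment at which its call begins: read the wrist's pose just before it. camera_params takes no time and is no camera call; for the wrist camera it gives the pose at the moment of the call.
- env.sign_off(): hands the job in; it is judged then, once.
Trained networks look in the newest picture that a camera, given by its name, has taken for a name from the list of things; names that differ only in an ending like _2 or _b are one class to them, and where a whole thing is asked for, a point or a joint stands for the part that bears it (a point fixed in the world has none). Each returns a list of dicts, best first, with "score" (0 to 1); they miss things now and then, are a little off and sometimes report something else, mostly with a low value. They report only what shows in the picture. A call takes as long as a camera call. They do not tell look-alikes from the thing itself.
- spotter.find_in(camera, target): "rect" ([left, top, right, bottom] in pixels, round what is visible of it).
- spotter.landmark_of(camera, target): "at" ([row, column] in pixels: a listed point, or the origin of a listed thing).
The state is a dict: "time": time; "q": joint angles; "dq": joint speeds; "joint_efforts": joint torques, N m; "ee_pos": TCP position; "tool_rot": TCP orientation; "force": force on the tool from outside, world axes, zero at the start; "wrist_torque": the same for the moment, N m; "opening": finger opening in m; "finger_force": force on a finger pad.
Only numpy, scipy, OpenCV 4.12 (cv2) and the standard library are available. Lean on these libraries where they do the work, as an engineer would, in place of code of your own. Each camera call takes 0.05 s, during which the arm holds its last target. There are 200 camera calls.

TASK

Flush the countertop water filter: first turn the red valve lever to half open, in line with the green dot (45 degrees), and leave it there. Then take the yellow-headed key out of its wooden stand, push it into the keyhole past the sticky pins until its collar sits on the steel plate, and turn it a quarter turn clockwise against its spring. Finish while still gripping the key and holding it turned, with the mug, salt shaker, spice jar and egg cup left where they stand.

Things in the scene. Friction and masses are not known exactly. Their poses are not given: they have to be found in the camera images.
- filter_unit: Grey filter unit, 235 x 300 mm, deck 48 mm above the worktop; fixed, but stands elsewhere and yawed each time. Origin on the worktop, z up. In its frame (mm): keyhole at x -30, y -70; lever pivot at x 0, y 50; a white, blue-ended cartridge lies along y at x 105 (76 to 134), its top 106 above the worktop.
- keyhole (a point): Centre of the keyhole, on top of the 56 x 56 x 6 mm steel plate (54 mm above the worktop). Slot 7 mm wide along x, 18 mm long along y, mouth chamfered 2 mm; z up. The key goes in either way round, 30 mm deep, until its collar lies on the plate. Only then can it turn (its broad bit must be below the plate); while turned it cannot be pulled out.
- lock_pins (a point): Middle of the turning brass cylinder under the plate, 20 mm below the keyhole. Two sticky pins stand in the two ends of its slot and slide aside as the key is pushed down: expect about 8 to 20 N over the last 15 mm; a small wiggle (1 mm along the slot, a few degrees) helps.
- lock (a joint): Cylinder angle, rad: 0 at rest, grows as the key turns clockwise seen from above, stop at 1.57. A spring drives it back to 0 (about 0.04 N m at 0, 0.12 N m at a quarter turn). Play between key and slot is about 0.13 rad, so the cylinder lags the key by that much.
- valve_axis (a point): Point on the vertical pivot axis of the red valve lever, level with the middle of the lever. Frame as the filter unit: the lever points along +y when closed, along -x when fully open, so it opens anticlockwise seen from above. A green dot (12 mm) on the deck, 87 mm out from the axis, marks half open; grey dots mark closed and open.
- valve_grip (a point): Point in the middle of the red lever bar, 55 mm out from the pivot axis, 80 mm above the worktop. The bar is 10 mm thick (point x), 16 mm high and runs along point y from 11 to 75 mm out; it is 24 mm clear of the deck below.
- valve (a joint): Valve lever angle, rad: 0 closed, 0.785 half open (at the green dot), 1.57 fully open. Stiff (0.12 N m), stays where it is left.
- key_bow (a point): Centre of the key's yellow plastic head: 10 mm thick along x, 30 mm wide along y, 38 mm high along z. z is the key's long axis, up. Below the head a round stem 8 mm thick, then the collar, 24 mm wide and 4 mm high. Whole key 84 mm, about 50 g. It starts upright in its stand.
- key_collar (a point): Centre of the underside of the key's collar, 35 mm below the centre of its head. z along the key, up. Below it a neck 5 mm thick and 8 mm long, then the flat bit 5 mm thick along x and 16 mm wide along y, with a rounded tapered tip ending 30 mm below the collar.
- key_stand: Wooden block 74 x 64 mm, 36 mm high, fixed, origin at the centre of its underside; the key stands in a slot in its middle, the collar on its top.
- mug: Striped mug, 90 mm wide with handle 120 mm, 88 mm high; origin at its underside. Leave alone.
- salt: Salt shaker, 44 mm wide, 90 mm high; origin at its underside. Leave alone.
- spice: Spice jar with green cap, 46 mm wide, 106 mm high; origin at its underside. Leave alone.
- eggcup: Egg cup with an egg, 49 mm wide, 81 mm high; origin at its underside. Leave alone.
There are look-alikes about, which are no part of the job. What is meant by the part that bears key_bow is not purple, and is the smaller of those in its own colour.

How it is judged:
On the way, in this order (a step that is already met when the one before it is completed fails the run):
1. the valve lever stands still at half open (within 0.14 rad), the key still in its stand (value of joint valve between 0.645 and 0.925 rad and distance of key_bow from where it was at the start of the episode below 0.02 m), for 0.3 s.
2. the key is fully in the keyhole, its collar on the plate, not yet turned (horizontal distance between key_collar and keyhole below 0.004 m and z of key_collar in the frame of keyhole between -0.004 and 0.004 m and value of joint lock below 0.4 rad), for 0.1 s.
At the end, for the whole second after the job is handed in: The key sits upright in the keyhole with its collar on the plate (within 4 mm in height and sideways), the cylinder is turned to at least 1.25 rad and held there by the fingers gripping the key (over 2 N), and the valve is still half open (0.785 within 0.14 rad) (value of joint lock above 1.25 rad and horizontal distance between key_collar and keyhole below 0.004 m and z of key_collar in the frame of keyhole below 0.004 m and angle between key_bow's own z axis and vertical below 0.12 rad and contact force between the fingers and key above 2 N and value of joint valve between 0.645 and 0.925 rad); the arm keeps its last pose, push and grip.
It fails at once if the mug, salt shaker, spice jar or egg cup is moved more than 20 mm (distance of any of mug, salt, spice, eggcup from where it was at the start of the episode above 0.02 m).
It also fails if it takes over 54 s, if anything falls off the work surface, if the arm or the gripper's body presses on something with over 40 N, if the wrist force passes 120 N, or if a joint passes its speed limit or range.

## Working session

There is one attempt and no reset: what is moved stays moved. The work goes in short steps, Python scripts to look and compute and a tool call to move; the robot and the scene stay as the last step left them, time stands still between calls to the robot, and variables do not carry over. Pictures are saved under pics/ and viewed, at most 10 in all, crops included, and the job is handed in when it is done.

Besides the shell and the picture viewer there is one more tool, called after ">>>" as name(argument=value, ...), one argument or row to a line, values as JSON. arm_command: Moves the arm, as the interface text tells. Its arguments: {"type":"object","properties":{"moves":{"type":"array"}},"required":["moves"]}

```bash
ls; mkdir -p pics
cat > h.py <<'E'
import numpy as np, cv2
from station import env, vision, spotter
def cam(n):
    p=vision.camera_params(n); f=240/np.tan(np.radians(p["vertical_fov"])/2)
    return f,p["cx"],p["cy"],np.array(p["origin"]),np.array(p["rotation"])
def ray(c,rc):
    f,cx,cy,o,R=c; d=R@np.array([(rc[1]-cx)/f,(rc[0]-cy)/f,1]); return o,d
def at_z(c,rc,z):
    o,d=ray(c,rc); return o+d*(z-o[2])/d[2]
def proj(c,P):
    f,cx,cy,o,R=c; q=R.T@(np.array(P)-o); return [q[1]/q[2]*f+cy,q[0]/q[2]*f+cx]
def tri(a,b):
    A=[];y=[]
    for o,d in (a,b):
        d=d/np.linalg.norm(d); M=np.eye(3)-np.outer(d,d); A.append(M); y.append(M@o)
    A=np.vstack(A);y=np.hstack(y); x=np.linalg.lstsq(A,y,rcond=None)[0]; return x,np.linalg.norm(A@x-y)
E
python3 - <<'E'
from h import *
np.set_printoptions(precision=3,suppress=True)
for n in("top","side"):
    im=vision.grab_frame(n); cv2.imwrite(f"pics/{n}0.png",im[:,:,::-1])
    c=cam(n); print(n,vision.camera_params(n))
    for t in("keyhole","valve_axis","valve_grip","key_bow","key_collar","key_stand","filter_unit","mug","salt","spice","eggcup"):
        print(t,[(round(d["score"],2),np.round(d["at"],1).tolist()) for d in spotter.landmark_of(n,t)][:4])
print(env.read_state())
E
```

```text
pics
top {'vertical_fov': 53.417193183571634, 'cx': 314.03402465977143, 'cy': 236.41305066385993, 'origin': array([ 0.462, -0.029,  1.157]), 'rotation': array([[-0.008, -0.994,  0.111],
       [-1.   ,  0.008,  0.004],
       [-0.005, -0.111, -0.994]])}
keyhole [(0.63, [272.9, 316.7])]
valve_axis [(0.65, [217.4, 465.5]), (0.58, [250.9, 261.6]), (0.16, [259.4, 286.9])]
valve_grip [(0.5, [260.8, 241.6])]
key_bow [(0.83, [264.9, 469.8]), (0.76, [318.0, 384.6]), (0.4, [266.1, 428.3])]
key_collar [(0.79, [317.1, 385.3]), (0.71, [265.5, 464.8]), (0.66, [273.5, 420.3])]
key_stand [(0.96, [271.7, 421.1])]
filter_unit [(0.85, [258.4, 290.2]), (0.73, [270.6, 418.1])]
mug [(0.78, [197.2, 403.4]), (0.39, [261.8, 241.7])]
salt [(0.63, [216.2, 463.9])]
spice [(0.67, [337.2, 188.5])]
eggcup [(0.95, [158.7, 374.6])]
side {'vertical_fov': 48.18906202006993, 'cx': 317.47497496851344, 'cy': 235.01767330721114, 'origin': array([-0.475, -0.194,  0.71 ]), 'rotation': array([[ 0.14 , -0.518,  0.844],
       [-0.99 , -0.079,  0.116],
       [ 0.006, -0.852, -0.524]])}
keyhole [(0.55, [252.0, 304.7])]
valve_
[... 357 characters left out ...]
62.1, 280.5])]
mug [(0.64, [238.8, 395.3]), (0.44, [227.5, 257.0]), (0.16, [216.8, 377.4])]
salt [(0.59, [256.8, 467.1])]
spice [(0.81, [296.6, 143.5])]
eggcup [(0.88, [218.7, 376.6])]
{'time': 1.2, 'q': array([ 1.05 ,  0.087,  1.371, -0.   ,  1.684, -0.103]), 'dq': array([-0.001,  0.001, -0.   , -0.002,  0.001, -0.002]), 'joint_efforts': array([ -0.001, -35.174, -31.346,  -0.   ,   0.001,  -0.   ]), 'ee_pos': array([0.223, 0.503, 0.231]), 'tool_rot': array([[-0.914,  0.406,  0.   ],
       [ 0.406,  0.914,  0.   ],
       [-0.   ,  0.   , -1.   ]]), 'force': array([-0.238,  0.161, -1.032]), 'wrist_torque': array([-0.016,  0.019,  0.005]), 'finger_force': 0.0, 'opening': 0.08548975013020756}
```

Run:
```python
import cv2,numpy as np
a=cv2.imread("pics/top0.png")[130:380,150:510]; cv2.imwrite("pics/tc.png",cv2.resize(a,(792,550),interpolation=cv2.INTER_CUBIC))
a=cv2.imread("pics/side0.png")[150:400,120:520]; cv2.imwrite("pics/sc.png",cv2.resize(a,(800,500),interpolation=cv2.INTER_CUBIC))
```

```text
(no output)
```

View pics/tc.png

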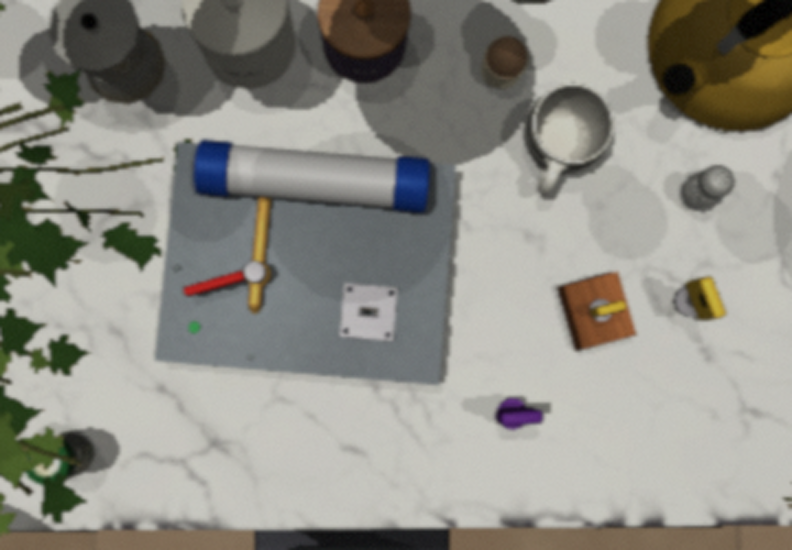

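View pics/sc.png

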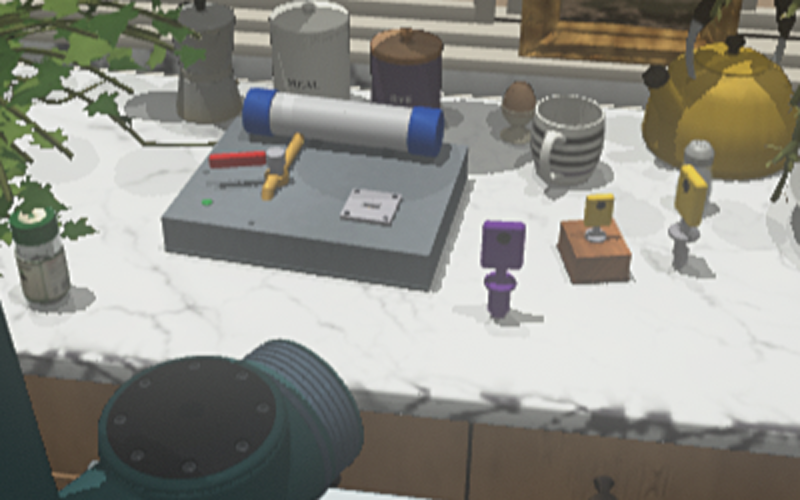

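The stand holds the smaller yellow key (top crop ~(605,308)). The taller yellow key at (703,298) and the purple one at (520,412) are decoys. The red lever runs (187,292)–(255,271), short of the green dot at (194,327), and the keyhole plate is at (369,312).

```bash
cat > m.py <<'E'
from h import *
np.set_printoptions(precision=4,suppress=True)
def blob(hsv,lo,hi,box):
    m=cv2.inRange(hsv,np.array(lo),np.array(hi)); k=np.zeros_like(m); t,b,l,r=box; k[t:b,l:r]=m[t:b,l:r]
    n,_,st,ce=cv2.connectedComponentsWithStats(k)
    i=1+np.argmax(st[1:,4]); return ce[i][::-1],st[i],k
E
python3 - <<'E'
from m import *
U={}
for n,bx in(("top",dict(g=(265,290,225,250),r=(245,275,225,270),y=(255,285,405,440),p=(255,290,295,340))),("side",dict(g=(240,260,210,235),r=(220,240,215,258),y=(240,270,405,430),p=(235,270,280,330)))):
    im=cv2.imread(f"pics/{n}0.png"); h=cv2.cvtColor(im,cv2.COLOR_BGR2HSV); c=cam(n)
    g,sg,_=blob(h,(45,90,50),(85,255,255),bx["g"]); r1,sr,kr=blob(h,(0,130,60),(8,255,255),bx["r"]); y,sy,ky=blob(h,(20,120,80),(35,255,255),bx["y"])
    p,sp,_=blob(h,(0,0,165),(179,40,255),bx["p"])
    G=at_z(c,g,.048);P=at_z(c,p,.054);Rr=at_z(c,r1,.08 if n=="side" else .085)
    print(n,"px",g,sg[4],r1,sr[4],y,sy,p,sp)
    v=(G-P)[:2]; yaw=np.arctan2(v[1],v[0])-np.arctan2(.1815,-.0315)
    print(" G",G,"P",P,"lever",Rr,"dist",np.linalg.norm(v),"yaw",yaw)
    Rz=np.array([[np.cos(yaw),-np.sin(yaw)],[np.sin(yaw),np.cos(yaw)]])
    piv=P[:2]+Rz@[.03,.12]; lv=Rr[:2]-piv; print(" pivot",piv,"lever r",np.linalg.norm(lv),"angle",np.arctan2(lv[1],lv[0])-yaw-np.pi/2)
    k=np.column_stack(np.where(ky>0))[:,::-1].astype(np.float32); print(" key rect",cv2.minAreaRect(k))
    U[n]=(c,y)
ct,cs=cam("top"),cam("side")
print("bow nn",tri(ray(ct,(266.1,428.3)),ray(cs,(254.5,418.9))),"collar",tri(ray(ct,(273.5,420.3)),ray(cs,(264.9,414.4))))
print("bow blob",tri(ray(ct,U["top"][1]),ray(cs,U["side"][1])),"top blob z .1",at_z(ct,U["top"][1],.09))
print("stand",at_z(ct,(271.7,421.1),0),at_z(cs,(281.8,413.5),0))
# stand top-face orientation
im=cv2.imread("pics/top0.png"); h=cv2.cvtColor(im,cv2.COLOR_BGR2HSV)
_,s,k=blob(h,(3,90,60),(17,255,255),(245,300,395,450)); k=cv2.morphologyEx(k,cv2.MORPH_CLOSE,np.ones((9,9)))
r=cv2.minAreaRect(np.column_stack(np.where(k>0))[:,::-1].astype(np.float32)); b=cv2.boxPoints(r)
B=np.array([at_z(ct,(q[1],q[0]),.036)[:2] for q in b]); print("stand box",B.mean(0),np.diff(B,axis=0),s)
print("mug etc",at_z(ct,(197.2,403.4),0),at_z(ct,(216.2,463.9),0))
E
```

```text
top px [278.3684 237.7895] 19 [258.6016 247.0813] 123 [269.7167 427.2   ] [420 267  15   6  60] [272.2651 316.9055] [306 261  23  23 381]
 G [0.4892 0.1525 0.048 ] P [ 0.5017 -0.0311  0.054 ] lever [0.5325 0.1259 0.085 ] dist 0.1840019370874443 yaw -0.10403615589453441
 pivot [0.544  0.0852] lever r 0.042373959474019125 angle 0.37865657580847967
 key rect ((426.94122314453125, 269.7647399902344), (4.365641117095947, 14.55213737487793), 75.96376037597656)
side px [250.5 223. ] 10 [227.5072 238.2174] 69 [248.4516 420.0645] [414 247  13   4  31] [252.1085 304.9559] [290 245  30  16 295]
 G [0.4923 0.1521 0.048 ] P [ 0.5044 -0.0321  0.054 ] lever [0.5434 0.1286 0.08  ] dist 0.18457467251802323 yaw -0.10636390545258512
 pivot [0.5469 0.0841] lever r 0.04468138209629195 angle 0.1856550092602962
 key rect ((419.9455261230469, 248.45542907714844), (2.288585662841797, 12.139453887939453), 84.2894058227539)
bow nn (array([ 0.513 , -0.2827,  0.0673]), np.float64(0.003467972958651787)) collar (array([ 0.4972, -0.2714,  0.0491]), np.float64(0.0013073340113453084))
bow blob (array([ 0.5043, -0.2791,  0.0875]), np.float64(0.0018925590278433644)) top blob z .1 [ 0.5041 -0.2772  0.09  ]
stand [ 0.503  -0.2832  0.    ] [ 0.5033 -0.2753  0.    ]
stand box [ 0.5038 -0.275 ] [[ 0.0173 -0.0626]
 [-0.0676 -0.0169]
 [-0.0171  0.0622]] [406 254  33  34 652]
mug etc [ 0.6864 -0.2456  0.    ] [ 0.6378 -0.3923  0.    ]
```

Run:
```python
from m import *
ct,cs=cam("top"),cam("side")
T=lambda u,v:(130+v/2.2,150+u/2.2); S=lambda u,v:(150+v/2,120+u/2)
tops=dict(tip1=(162,160),tip2=(143,213),leafR=(155,245),leafL1=(70,355),leafcap=(60,440),leafb=(60,495),up=(62,85))
sides=dict(tip=(222,145),leaf1=(85,230),leaf2=(190,30),leaf3=(150,75))
for a,t in tops.items():
    for b,s in sides.items():
        x,e=tri(ray(ct,T(*t)),ray(cs,S(*s)))
        if e<.03: print(a,b,x,round(e,3))
    # what heights would keep it out of / where in side view
    print(a,[ (z,np.round(at_z(ct,T(*t),z)[:2],2).tolist(),np.round(proj(cs,at_z(ct,T(*t),z))).tolist()) for z in (.1,.25,.4,.6)])
im=cv2.imread("pics/side0.png"); cv2.imwrite("pics/sl.png",cv2.resize(im[0:330,0:320],(776,800))[:600]);
```

```text
tip1 tip [0.6747 0.1916 0.0122] 0.004
tip1 leaf2 [0.6361 0.1802 0.189 ] 0.029
tip1 [(0.1, [0.66, 0.18], [195.0, 231.0]), (0.25, [0.63, 0.15], [143.0, 235.0]), (0.4, [0.6, 0.12], [80.0, 239.0]), (0.6, [0.57, 0.08], [-24.0, 247.0])]
tip2 tip [0.6136 0.1877 0.0502] 0.027
tip2 leaf2 [0.5869 0.1781 0.2119] 0.008
tip2 [(0.1, [0.6, 0.2], [205.0, 217.0]), (0.25, [0.58, 0.16], [150.0, 222.0]), (0.4, [0.56, 0.13], [85.0, 228.0]), (0.6, [0.54, 0.09], [-23.0, 238.0])]
leafR tip [0.5766 0.1727 0.0724] 0.023
leafR leaf2 [0.5556 0.1653 0.2265] 0.01
leafR [(0.1, [0.57, 0.18], [212.0, 218.0]), (0.25, [0.56, 0.15], [156.0, 223.0]), (0.4, [0.54, 0.12], [89.0, 229.0]), (0.6, [0.52, 0.08], [-21.0, 239.0])]
leafL1 leaf1 [0.4608 0.2885 0.0163] 0.003
leafL1 [(0.1, [0.46, 0.27], [234.0, 165.0]), (0.25, [0.46, 0.23], [172.0, 175.0]), (0.4, [0.46, 0.18], [100.0, 186.0]), (0.6, [0.46, 0.13], [-18.0, 204.0])]
leafcap leaf1 [0.3798 0.2635 0.0779] 0.025
leafcap [(0.1, [0.38, 0.28], [255.0, 146.0]), (0.25, [0.39, 0.23], [188.0, 157.0]), (0.4, [0.4, 0.19], [110.0, 171.0]), (0.6, [0.42, 0.13], [-15.0, 192.0])]
leafb [(0.1, [0.32, 0.27], [270.0, 135.0]), (0.25, [0.34, 0.23], [199.0, 148.0]), (0.4, [0.36, 0.19], [117.0, 163.0]), (0.6, [0.39, 0.13], [-12.0, 186.0])]
up leaf2 [0.7276 0.2512 0.1481] 0.023
up leaf3 [0.744  0.2961 0.0692] 0.007
up [(0.1, [0.74, 0.28], [179.0, 200.0]), (0.25, [0.7, 0.24], [130.0, 206.0]), (0.4, [0.66, 0.19], [72.0, 213.0]), (0.6, [0.61, 0.13], [-27.0, 224.0])]
```

View pics/side0.png

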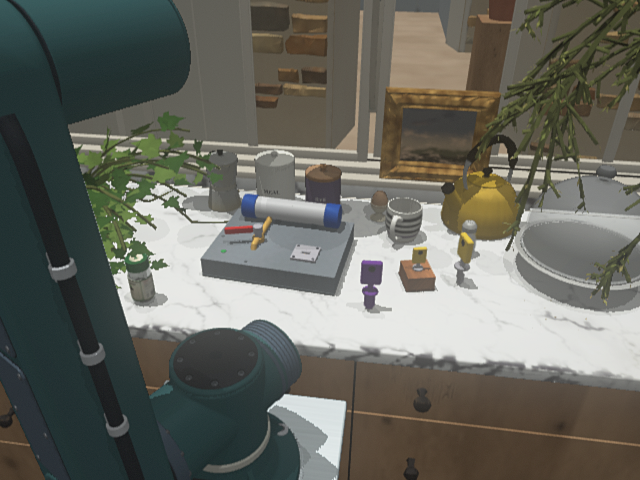

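View pics/top0.png

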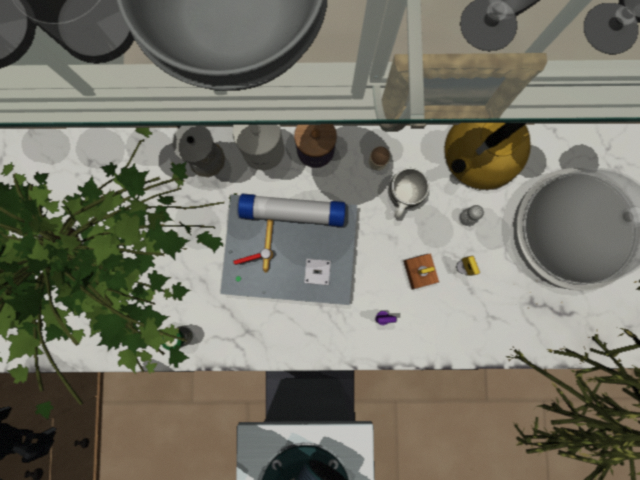

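Top view: the unit is clear of the plant, whose leaves overhang the left side, so I'll go round at small x.

>>> arm_command(
  moves=[
    {"tx": -0.153, "ty": -0.154, "tz": 0, "wz": 0.75},
    {"tx": -0.153, "ty": -0.154, "tz": 0, "wz": 0.75},
    {"tx": -0.153, "ty": -0.154, "tz": 0, "wz": 0.75},
    {"tx": -0.153, "ty": -0.154, "tz": 0, "wz": 0.75},
    {"tx": -0.153, "ty": -0.154, "tz": 0, "wz": 0.75},
  ],
)

```text
schema error: expected keys tx, ty, tz, wx, wy, wz, gripper
```

```bash
cat > to.py <<'E'
import sys
from m import *
def to(p,psi,s=None):
    s=s or env.read_state(); R=s["tool_rot"]; d=R.T@(np.array(p)-s["ee_pos"])
    w=np.array([[-np.sin(psi),np.cos(psi),0],[np.cos(psi),np.sin(psi),0],[0,0,-1]]).T
    rv=cv2.Rodrigues(R.T@w)[0].ravel()
    print("t",s["time"],"pos",s["ee_pos"],"psi",round(np.arctan2(R[1,1],R[0,1]),4),"F",s["force"],"open",round(s["opening"],4),"ff",round(s["finger_force"],1),"MOVE",np.round(d,4),np.round(rv,4))
if __name__=="__main__": a=[float(v) for v in sys.argv[1:]]; to(a[:3],a[3])
E
python3 to.py .36 .08 .231 .2
```

```text
t 1.2 pos [0.2232 0.5027 0.2313] psi 1.153 F [-0.2378  0.1615 -1.0322] open 0.0855 ff 0.0 MOVE [-0.2966 -0.3308  0.0003] [0.0001 0.     0.953 ]
```

>>> arm_command(
  moves=[
    {"tx": -0.153, "ty": -0.154, "tz": 0, "wx": 0, "wy": 0, "wz": 0.75, "gripper": 1},
    {"tx": -0.153, "ty": -0.154, "tz": 0, "wx": 0, "wy": 0, "wz": 0.75, "gripper": 1},
    {"tx": -0.153, "ty": -0.154, "tz": 0, "wx": 0, "wy": 0, "wz": 0.75, "gripper": 1},
    {"tx": -0.153, "ty": -0.154, "tz": 0, "wx": 0, "wy": 0, "wz": 0.75, "gripper": 1},
    {"tx": -0.153, "ty": -0.154, "tz": 0, "wx": 0, "wy": 0, "wz": 0.75, "gripper": 1},
  ],
)

```text
time: 1.7
ee_pos: [0.3015, 0.2966, 0.2317]
tool_rot: [[-0.383, 0.924, 0.001], [0.924, 0.383, -0.001], [-0.001, 0.001, -1.0]]
force: [0.5, 0.4, -0.0]
opening: 0.0852
finger_force: 0.0
```

```bash
python3 to.py .36 .08 .231 .2
```

```text
t 1.7 pos [0.3015 0.2966 0.2317] psi 0.393 F [ 0.5469  0.3961 -0.0198] open 0.0852 ff 0.0 MOVE [-0.2225 -0.0289  0.0009] [0.0012 0.0012 0.193 ]
```

>>> arm_command(
  moves=[
    {"tx": -0.222, "ty": -0.029, "tz": 0, "wx": 0, "wy": 0, "wz": 0.193, "gripper": 1},
    {"tx": -0.222, "ty": -0.029, "tz": 0, "wx": 0, "wy": 0, "wz": 0.193, "gripper": 1},
    {"tx": -0.222, "ty": -0.029, "tz": 0, "wx": 0, "wy": 0, "wz": 0.193, "gripper": 1},
    {"tx": -0.222, "ty": -0.029, "tz": 0, "wx": 0, "wy": 0, "wz": 0.193, "gripper": 1},
    {"tx": -0.222, "ty": -0.029, "tz": 0, "wx": 0, "wy": 0, "wz": 0.193, "gripper": 1},
  ],
)

```text
time: 2.2
ee_pos: [0.3613, 0.0811, 0.2316]
tool_rot: [[-0.205, 0.979, 0.001], [0.979, 0.205, -0.001], [-0.001, 0.001, -1.0]]
force: [-0.1, 0.7, -0.2]
opening: 0.0856
finger_force: 0.0
```

>>> arm_command(
  moves=[
    {"tx": 0, "ty": 0.12, "tz": 0, "wx": 0, "wy": 0, "wz": 0, "gripper": 1},
    {"tx": 0, "ty": 0.12, "tz": 0, "wx": 0, "wy": 0, "wz": 0, "gripper": 1},
    {"tx": 0, "ty": 0.12, "tz": 0, "wx": 0, "wy": 0, "wz": 0, "gripper": 1},
    {"tx": 0, "ty": 0.12, "tz": 0, "wx": 0, "wy": 0, "wz": 0, "gripper": 1},
  ],
)

```text
time: 2.6
ee_pos: [0.48, 0.1093, 0.2302]
tool_rot: [[-0.208, 0.978, -0.002], [0.978, 0.208, -0.0], [0.0, -0.002, -1.0]]
force: [-0.4, 0.5, 0.7]
opening: 0.0858
finger_force: 0.0
```

```bash
python3 to.py .535 .139 .15 .2
python3 - <<'E'
from m import *
c=cam("wrist"); im=vision.grab_frame("wrist"); cv2.imwrite("pics/w1.png",im[:,:,::-1])
print(c[3],c[4],c[0]); import pickle; pickle.dump(c,open("w1.pkl","wb"))
for t in("keyhole","valve_axis","valve_grip"): print(t,[(round(d["score"],2),np.round(d["at"],1)) for d in spotter.landmark_of("wrist",t)][:3])
E
```

```text
t 2.6 pos [0.48   0.1093 0.2302] psi 0.2096 F [-0.3637  0.4571  0.7455] open 0.0858 ff 0.0 MOVE [0.0176 0.0601 0.0801] [-0.0017 -0.0003  0.0096]
[0.4636 0.1917 0.3728] [[ 0.9781  0.1982  0.0644]
 [ 0.2084 -0.9266 -0.313 ]
 [-0.0024  0.3195 -0.9476]] 417.75096237235755
keyhole [(0.62, array([366.4, 315.3]))]
valve_axis [(0.87, array([264.2, 400. ]))]
valve_grip [(0.82, array([192.2, 400.5]))]
```

View pics/w1.png

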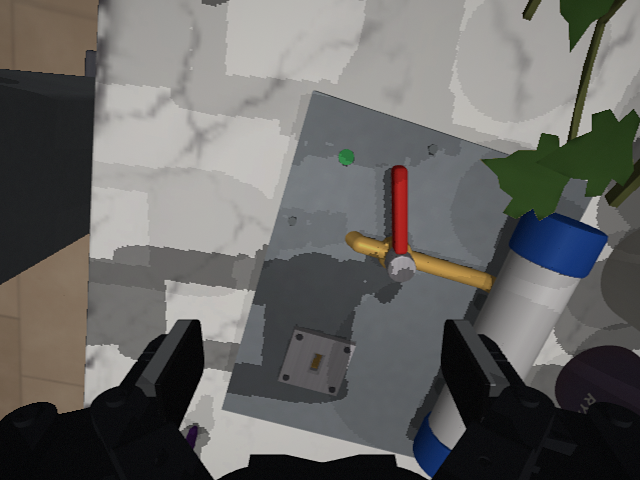

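The wrist view shows the red lever from (400,170) to its pivot (400,265), the green dot at (346,157), closed dot (433,149), open dot (292,221), and the keyhole at about (316,361).

Run:
```python
from m import *
import pickle
c=pickle.load(open("w1.pkl","rb"))
im=cv2.imread("pics/w1.png"); h=cv2.cvtColor(im,cv2.COLOR_BGR2HSV)
g,_,_=blob(h,(45,90,50),(85,255,255),(140,175,330,365))
r,sr,kr=blob(h,(0,150,60),(8,255,255),(150,270,380,420))
b,sb,_=blob(h,(15,90,40),(35,255,255),(345,380,300,330))
print("slot px",b,sb)
G=at_z(c,g,.048);K=at_z(c,(362,316),.054);Kn=at_z(c,(366.4,315.3),.054); C=at_z(c,(149,433),.048);O=at_z(c,(221,292),.048)
V=at_z(c,(264.2,400),.08);L=at_z(c,(192.2,400.5),.08);LT=at_z(c,(170,400),.084)
print("G",G,"K",K,Kn,"C",C,"O",O,"axis",V,"grip",L,"tip",LT)
# fit unit pose: points K,G,C,O
loc=np.array([[-.03,-.07],[-.0615,.1115],[0,.137],[-.087,.05]]); W=np.array([K,G,C,O])[:,:2]
a=loc-loc.mean(0); w=W-W.mean(0); yaw=np.arctan2((a[:,0]*w[:,1]-a[:,1]*w[:,0]).sum(),(a*w).sum())
R=np.array([[np.cos(yaw),-np.sin(yaw)],[np.sin(yaw),np.cos(yaw)]]); t=W.mean(0)-R@loc.mean(0)
print("yaw",yaw,"origin",t,"res",W-(loc@R.T+t)); p=R@[0,.05]+t; k=R@[-.03,-.07]+t; print("pivot",p,"keyhole",k)
k2=np.column_stack(np.where(kr>0)).astype(float)
for P in(L,LT): v=P[:2]-p; print("lever ang",np.arctan2(v[1],v[0])-np.pi/2-yaw,np.linalg.norm(v))
```

```text
slot px [361.0119 316.0357] [311 354  11  15  84]
G [0.4897 0.1532 0.048 ] K [ 0.5042 -0.0289  0.054 ] [ 0.5046 -0.0335  0.054 ] C [0.5536 0.1728 0.048 ] O [0.4587 0.0939 0.048 ] axis [0.5453 0.0872 0.08  ] grip [0.5309 0.1407 0.08  ] tip [0.5255 0.1564 0.084 ]
yaw -0.09302735401750438 origin [0.5407 0.0367] res [[-0.0001  0.0013]
 [-0.0001 -0.0002]
 [ 0.0002 -0.0004]
 [ 0.     -0.0007]]
pivot [0.5453 0.0865] keyhole [ 0.5043 -0.0302]
lever ang 0.3536065835763085 0.05606533544850067
lever ang 0.3700961438668253 0.07264024745176524
```

```bash
python3 - <<'E'
from m import *
import pickle
c=pickle.load(open("w1.pkl","rb")); ct=cam("top")
for a in((160,485),(215,542)):
  for b in((243,221),(230,220)): print(a,b,tri(ray(c,a),ray(ct,b)))
E
python3 to.py .531 .1394 .15 .262;python3 to.py .531 .1394 .062 .262
```

```text
(160, 485) (243, 221) (array([0.5644, 0.1774, 0.1239]), np.float64(2.6062247169290618e-05))
(160, 485) (230, 220) (array([0.5919, 0.1819, 0.0755]), np.float64(0.014702934418722653))
(215, 542) (243, 221) (array([0.558 , 0.1634, 0.2081]), np.float64(0.004757189001712813))
(215, 542) (230, 220) (array([0.5829, 0.1649, 0.1766]), np.float64(0.007644332836539495))
t 2.8 pos [0.4774 0.1093 0.2316] psi 0.2102 F [-0.4631 -1.2945  0.3469] open 0.0854 ff 0.0 MOVE [0.0183 0.0587 0.0816] [-0.     -0.     -0.0518]
t 2.8 pos [0.4774 0.1093 0.2316] psi 0.2102 F [-0.4631 -1.2945  0.3469] open 0.0854 ff 0.0 MOVE [0.0183 0.0587 0.1696] [-0.     -0.     -0.0518]
```

>>> arm_command(
  moves=[
    {"tx": 0.013, "ty": 0.059, "tz": 0.08, "wx": 0, "wy": 0, "wz": -0.052, "gripper": 0.5},
    {"tx": 0.013, "ty": 0.059, "tz": 0.08, "wx": 0, "wy": 0, "wz": -0.052, "gripper": 0.5},
    {"tx": 0.013, "ty": 0.059, "tz": 0.08, "wx": 0, "wy": 0, "wz": -0.052, "gripper": 0.5},
    {"tx": 0.013, "ty": 0.059, "tz": 0.08, "wx": 0, "wy": 0, "wz": -0.052, "gripper": 0.5},
    {"tx": 0.013, "ty": 0.059, "tz": 0.08, "wx": 0, "wy": 0, "wz": -0.052, "gripper": 0.5},
  ],
)

```text
time: 3.3
ee_pos: [0.5333, 0.1342, 0.1539]
tool_rot: [[-0.259, 0.966, 0.004], [0.966, 0.259, 0.0], [-0.001, 0.004, -1.0]]
force: [0.6, 0.2, 0.3]
opening: 0.0427
finger_force: 0.0
```

```bash
python3 to.py .5324 .1346 .063 .262
```

```text
t 3.3 pos [0.5333 0.1342 0.1539] psi 0.2621 F [0.5856 0.2271 0.3028] open 0.0427 ff 0.0 MOVE [ 0.0006 -0.0011  0.0909] [0.0036 0.0005 0.0001]
```

>>> arm_command(
  moves=[
    {"tx": 0, "ty": -0.001, "tz": 0.03, "wx": 0, "wy": 0, "wz": 0, "gripper": 0.5},
    {"tx": 0, "ty": -0.001, "tz": 0.06, "wx": 0, "wy": 0, "wz": 0, "gripper": 0.5},
    {"tx": 0, "ty": -0.001, "tz": 0.09, "wx": 0, "wy": 0, "wz": 0, "gripper": 0.5},
    {"tx": 0, "ty": -0.001, "tz": 0.09, "wx": 0, "wy": 0, "wz": 0, "gripper": 0.5},
  ],
)

```text
time: 3.7
ee_pos: [0.5296, 0.1334, 0.0598]
tool_rot: [[-0.259, 0.966, -0.005], [0.966, 0.259, -0.001], [0.001, -0.005, -1.0]]
force: [0.2, 0.7, 0.3]
opening: 0.0426
finger_force: 0.0
```

>>> arm_command(
  moves=[
    {"tx": 0, "ty": 0, "tz": 0, "wx": 0, "wy": 0, "wz": 0, "gripper": 0},
    {"tx": 0, "ty": 0, "tz": 0, "wx": 0, "wy": 0, "wz": 0, "gripper": 0},
    {"tx": 0, "ty": 0, "tz": 0, "wx": 0, "wy": 0, "wz": 0, "gripper": 0},
    {"tx": 0, "ty": 0, "tz": 0, "wx": 0, "wy": 0, "wz": 0, "gripper": 0},
  ],
)

```text
time: 4.1
ee_pos: [0.5328, 0.1341, 0.065]
tool_rot: [[-0.258, 0.966, 0.002], [0.966, 0.258, 0.0], [-0.0, 0.002, -1.0]]
force: [-6.2, -1.1, 7.6]
opening: 0.0088
finger_force: 58.3
```

```bash
for th in .57 .785; do python3 -c "
from to import *
t=$th;h=-.098+np.pi/2+t
to([.5453+.05*np.cos(h),.0864+.05*np.sin(h),.063],-.098+t)"; done
```

```text
t 4.1 pos [0.5328 0.1341 0.065 ] psi 0.2609 F [-6.1618 -1.111   7.5965] open 0.0088 ff 58.3 MOVE [-0.0004 -0.0107  0.002 ] [ 0.0023  0.0004 -0.2111]
t 4.1 pos [0.5328 0.1341 0.065 ] psi 0.2609 F [-6.1618 -1.111   7.5965] open 0.0088 ff 58.3 MOVE [-0.0038 -0.0209  0.002 ] [ 0.0022  0.0007 -0.4261]
```

>>> arm_command(
  moves=[
    {"tx": 0, "ty": -0.005, "tz": 0, "wx": 0, "wy": 0, "wz": -0.1, "gripper": 0},
    {"tx": 0, "ty": -0.011, "tz": 0, "wx": 0, "wy": 0, "wz": -0.21, "gripper": 0},
    {"tx": -0.002, "ty": -0.016, "tz": 0, "wx": 0, "wy": 0, "wz": -0.32, "gripper": 0},
    {"tx": -0.004, "ty": -0.021, "tz": 0, "wx": 0, "wy": 0, "wz": -0.425, "gripper": 0},
    {"tx": -0.004, "ty": -0.021, "tz": 0, "wx": 0, "wy": 0, "wz": -0.425, "gripper": 0},
  ],
)

```text
time: 4.6
ee_pos: [0.5131, 0.1244, 0.065]
tool_rot: [[-0.635, 0.773, 0.002], [0.773, 0.635, -0.0], [-0.001, 0.001, -1.0]]
force: [-5.7, -1.4, 7.3]
opening: 0.0086
finger_force: 58.5
```

>>> arm_command(
  moves=[
    {"tx": 0, "ty": 0, "tz": 0, "wx": 0, "wy": 0, "wz": 0, "gripper": 0.4},
    {"tx": 0, "ty": 0, "tz": 0, "wx": 0, "wy": 0, "wz": 0, "gripper": 0.4},
    {"tx": 0, "ty": 0, "tz": 0, "wx": 0, "wy": 0, "wz": 0, "gripper": 0.4},
    {"tx": 0, "ty": 0, "tz": -0.05, "wx": 0, "wy": 0, "wz": 0, "gripper": 0.4},
    {"tx": 0, "ty": 0, "tz": -0.09, "wx": 0, "wy": 0, "wz": 0, "gripper": 0.4},
  ],
)

```text
time: 5.1
ee_pos: [0.5125, 0.1248, 0.1516]
tool_rot: [[-0.634, 0.773, -0.002], [0.773, 0.634, -0.0], [0.001, -0.002, -1.0]]
force: [1.2, -0.7, -0.1]
opening: 0.034
finger_force: 0.0
```

>>> arm_command(
  moves=[
    {"tx": -0.03, "ty": -0.04, "tz": -0.05, "wx": 0, "wy": 0, "wz": 0, "gripper": 1},
    {"tx": -0.06, "ty": -0.07, "tz": -0.07, "wx": 0, "wy": 0, "wz": 0.1, "gripper": 1},
    {"tx": -0.06, "ty": -0.07, "tz": -0.07, "wx": 0, "wy": 0, "wz": 0.2, "gripper": 1},
    {"tx": -0.06, "ty": -0.07, "tz": -0.07, "wx": 0, "wy": 0, "wz": 0.2, "gripper": 1},
  ],
)

```text
time: 5.5
ee_pos: [0.4981, 0.0323, 0.2239]
tool_rot: [[-0.465, 0.885, 0.005], [0.885, 0.465, -0.001], [-0.003, 0.004, -1.0]]
force: [-0.1, 1.0, -0.1]
opening: 0.085
finger_force: 0.0
```

```bash
python3 to.py .5 -.14 .231 .25
python3 - <<'E'
from m import *
import pickle
c=cam("wrist"); im=vision.grab_frame("wrist"); cv2.imwrite("pics/w2.png",im[:,:,::-1]); pickle.dump(c,open("w2.pkl","wb"))
for t in("keyhole","valve_axis","valve_grip"): print(t,[(round(d["score"],2),np.round(d["at"],1)) for d in spotter.landmark_of("wrist",t)][:3])
V=proj(c,[.5453,.0864,.08]);print("pivot px",V,"key px",proj(c,[.5043,-.0305,.054]))
E
```

```text
t 5.5 pos [0.4981 0.0323 0.2239] psi 0.484 F [-0.0873  0.9713 -0.1323] open 0.085 ff 0.0 MOVE [-0.1534 -0.0785 -0.007 ] [0.0048 0.0024 0.234 ]
keyhole [(0.66, array([279.7, 288.4]))]
valve_axis [(0.97, array([184.5, 417.7]))]
valve_grip [(0.58, array([107.2, 408.4]))]
pivot px [np.float64(184.7776905627858), np.float64(416.0359013561209)] key px [np.float64(280.45374213241985), np.float64(290.77846321697075)]
```

View pics/w2.png

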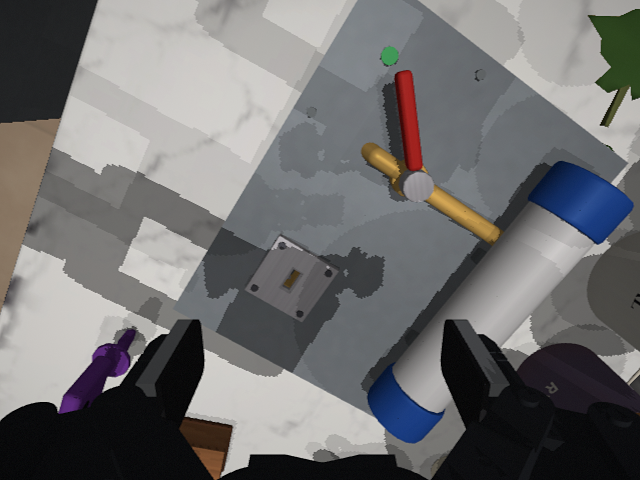

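The lever now runs (417,185)→(404,75), towards the green dot at (390,56). The keyhole is at (292,280).

Run:
```python
from m import *
import pickle
c=pickle.load(open("w2.pkl","rb"))
im=cv2.imread("pics/w2.png"); h=cv2.cvtColor(im,cv2.COLOR_BGR2HSV)
g,_,_=blob(h,(45,90,50),(85,255,255),(40,75,370,410)); b,sb,_=blob(h,(10,80,30),(35,255,255),(260,300,275,310))
pts=[(g,.048),((280,292),.054),((74.5,480),.048),((112,311),.048)]
W=np.array([at_z(c,*p)[:2] for p in pts])
loc=np.array([[-.0615,.1115],[-.03,-.07],[0,.137],[-.087,.05]])
a=loc-loc.mean(0); w=W-W.mean(0); yaw=np.arctan2((a[:,0]*w[:,1]-a[:,1]*w[:,0]).sum(),(a*w).sum())
R=np.array([[np.cos(yaw),-np.sin(yaw)],[np.sin(yaw),np.cos(yaw)]]); t=W.mean(0)-R@loc.mean(0)
p=R@[0,.05]+t; print("slot",b,sb,"yaw",yaw,"pivot",p,"keyhole",R@[-.03,-.07]+t,"res",W-(loc@R.T+t))
for q,z in(((73,404),.085),((107.2,408.4),.08)):
    v=at_z(c,q,z)[:2]-p; print(np.arctan2(v[1],v[0])-np.pi/2-yaw,np.linalg.norm(v))
```

```text
slot [278.7965 291.3982] [284 270  16  18 113] yaw -0.08896943321015005 pivot [0.5454 0.0866] keyhole [ 0.5048 -0.0303] res [[ 0.      0.0001]
 [ 0.0002  0.0006]
 [ 0.     -0.0005]
 [-0.0002 -0.0002]]
0.766153541356652 0.07319374960568244
0.7452249611813766 0.0520139603815919
```

>>> arm_command(
  moves=[
    {"tx": -0.16, "ty": -0.13, "tz": -0.005, "wx": 0, "wy": 0, "wz": 0.23, "gripper": 1},
    {"tx": -0.16, "ty": -0.13, "tz": -0.005, "wx": 0, "wy": 0, "wz": 0.23, "gripper": 1},
    {"tx": -0.16, "ty": -0.13, "tz": -0.005, "wx": 0, "wy": 0, "wz": 0.23, "gripper": 1},
    {"tx": -0.16, "ty": -0.13, "tz": -0.005, "wx": 0, "wy": 0, "wz": 0.23, "gripper": 1},
    {"tx": -0.16, "ty": -0.13, "tz": -0.005, "wx": 0, "wy": 0, "wz": 0.23, "gripper": 1},
  ],
)

```text
time: 6.2
ee_pos: [0.4559, -0.1718, 0.2248]
tool_rot: [[-0.25, 0.968, -0.003], [0.968, 0.25, -0.001], [0.0, -0.003, -1.0]]
force: [0.4, 0.4, -0.4]
opening: 0.0852
finger_force: 0.0
```

```bash
python3 to.py .45 -.276 .22 .27
python3 - <<'E'
from m import *
import pickle
c=cam("wrist");print("stand px",proj(c,[.504,-.276,.036]),"top",proj(c,[.504,-.277,.09]))
E
```

```text
t 6.2 pos [ 0.4559 -0.1718  0.2248] psi 0.2529 F [ 0.3516  0.4491 -0.4342] open 0.0852 ff 0.0 MOVE [-0.0995 -0.0317  0.0049] [-0.0029 -0.     -0.0171]
stand px [np.float64(327.87997840578146), np.float64(344.68065716002576)] top [np.float64(365.13682573041797), np.float64(347.6289123397192)]
```

Run:
```python
from m import *
import pickle
c=cam("wrist"); im=vision.grab_frame("wrist"); cv2.imwrite("pics/w3.png",im[:,:,::-1]); pickle.dump(c,open("w3.pkl","wb"))
for t in("key_bow","key_collar","key_stand"): print(t,[(round(d["score"],2),np.round(d["at"],1)) for d in spotter.landmark_of("wrist",t)][:3])
```

```text
key_bow [(0.76, array([350.8, 346.9])), (0.71, array([458.7, 333.2])), (0.59, array([215.9, 237.3]))]
key_collar [(0.96, array([417. , 327.2])), (0.66, array([198.3, 251.5])), (0.62, array([327.4, 346.2]))]
key_stand [(0.94, array([313.3, 343.6]))]
```

View pics/w3.png

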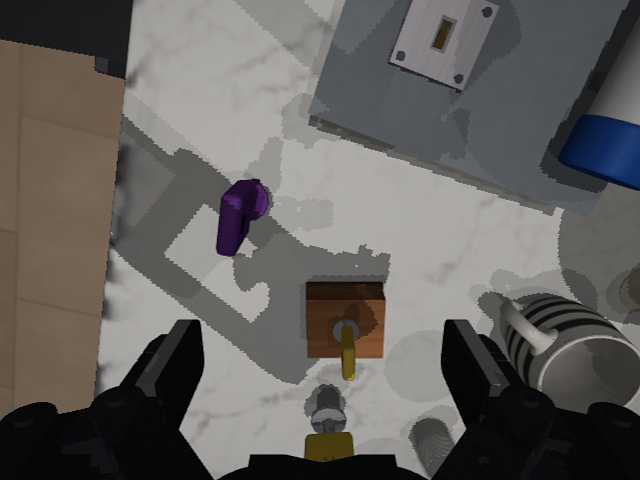

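The stand's top face spans (307–383, 298–358). The key's collar is at about (345,330) and its head top at about (348,360). The mug is at (560,340), with its handle toward the gripper but clear.

Run:
```python
from m import *
import pickle
c=pickle.load(open("w3.pkl","rb"))
im=cv2.imread("pics/w3.png"); h=cv2.cvtColor(im,cv2.COLOR_BGR2HSV)
y,sy,ky=blob(h,(20,110,40),(35,255,255),(315,390,330,365)); print("yellow",y,sy)
ys=np.where(ky>0)
for r in range(sy[1],sy[1]+sy[3],6): q=np.where(ky[r]>0)[0]; print(r,q.min(),q.max(),end="; ")
print(); bot=[at_z(c,(sy[1]+sy[3],np.where(ky[sy[1]+sy[3]-3]>0)[0].mean()),.09)]; print("bow far end",bot)
_,s,k=blob(h,(3,80,60),(17,255,255),(285,370,295,395)); print("stand px",s)
E1=at_z(c,(358,308),.036);E2=at_z(c,(356.5,383),.036); F1=at_z(c,(300,306),.036);F2=at_z(c,(299,384),.036)
for a,b in((E1,E2),(F1,F2)): d=(b-a)[:2]; print("edge",np.linalg.norm(d),np.arctan2(d[1],d[0]))
print("stand c",(E1+E2+F1+F2)/4,"collar",at_z(c,(331,345),.04),at_z(c,(327.4,346.2),.036))
for p in ([.504,-.276],[.504,-.274]):
  u=np.array([-.26,.966])
  print([np.round(proj(c,[*(np.array(p)+sg*.015*u),.09])) for sg in(1,-1)])
```

```text
yellow [352.5926 347.5022] [341 326  14  55 675]
326 343 350; 332 341 352; 338 341 353; 344 341 353; 350 341 354; 356 342 354; 362 342 354; 368 342 354; 374 343 353; 380 347 350; 
bow far end [array([ 0.5086, -0.291 ,  0.09  ])]
stand px [ 307  300   79   58 3143]
edge 0.06941584612674516 0.2791093971261104
edge 0.06864951543332198 0.2693265374901387
stand c [ 0.5048 -0.2771  0.036 ] collar [ 0.5043 -0.2767  0.04  ] [ 0.5052 -0.2752  0.036 ]
[array([347., 348.]), array([380., 348.])]
[array([345., 349.]), array([378., 348.])]
```

```bash
python3 to.py .5045 -.2763 .14 .27
```

```text
t 6.4 pos [ 0.4572 -0.1668  0.2254] psi 0.2591 F [-0.7746 -0.0166  0.4123] open 0.0852 ff 0.0 MOVE [-0.1182  0.0177  0.0851] [-0.0008 -0.0021 -0.0109]
```

>>> arm_command(
  moves=[
    {"tx": -0.04, "ty": 0.006, "tz": 0.02, "wx": 0, "wy": 0, "wz": -0.011, "gripper": 0.5},
    {"tx": -0.08, "ty": 0.012, "tz": 0.04, "wx": 0, "wy": 0, "wz": -0.011, "gripper": 0.5},
    {"tx": -0.118, "ty": 0.018, "tz": 0.07, "wx": 0, "wy": 0, "wz": -0.011, "gripper": 0.5},
    {"tx": -0.118, "ty": 0.018, "tz": 0.085, "wx": 0, "wy": 0, "wz": -0.011, "gripper": 0.5},
    {"tx": -0.118, "ty": 0.018, "tz": 0.085, "wx": 0, "wy": 0, "wz": -0.011, "gripper": 0.5},
  ],
)

```text
time: 6.9
ee_pos: [0.5034, -0.2749, 0.1369]
tool_rot: [[-0.267, 0.964, -0.007], [0.964, 0.267, 0.006], [0.008, -0.005, -1.0]]
force: [-1.2, -0.0, 0.4]
opening: 0.0425
finger_force: 0.0
```

```bash
python3 to.py .5045 -.2763 .052 .27
```

```text
t 6.9 pos [ 0.5034 -0.2749  0.1369] psi 0.2702 F [-1.1644 -0.0186  0.4316] open 0.0425 ff 0.0 MOVE [-0.0022  0.0011  0.0849] [-0.0051 -0.0075  0.0001]
```

>>> arm_command(
  moves=[
    {"tx": -0.001, "ty": 0.001, "tz": 0.03, "wx": 0, "wy": 0, "wz": 0, "gripper": 0.5},
    {"tx": -0.001, "ty": 0.001, "tz": 0.06, "wx": 0, "wy": 0, "wz": 0, "gripper": 0.5},
    {"tx": -0.001, "ty": 0.001, "tz": 0.086, "wx": 0, "wy": 0, "wz": 0, "gripper": 0.5},
    {"tx": -0.001, "ty": 0.001, "tz": 0.086, "wx": 0, "wy": 0, "wz": 0, "gripper": 0.5},
    {"tx": -0.001, "ty": 0.001, "tz": 0.086, "wx": 0, "wy": 0, "wz": 0, "gripper": 0.5},
  ],
)

```text
time: 7.4
ee_pos: [0.5064, -0.2772, 0.0569]
tool_rot: [[-0.267, 0.964, 0.001], [0.964, 0.267, -0.0], [-0.001, 0.001, -1.0]]
force: [-0.7, 0.5, 0.8]
opening: 0.0427
finger_force: 0.0
```

```bash
python3 to.py .5045 -.2763 .052 .27
```

```text
t 7.4 pos [ 0.5064 -0.2772  0.0569] psi 0.2702 F [-0.746   0.5045  0.7587] open 0.0427 ff 0.0 MOVE [ 0.0014 -0.0016  0.0049] [0.0012 0.0008 0.0002]
```

>>> arm_command(
  moves=[
    {"tx": 0.001, "ty": -0.0015, "tz": 0.005, "wx": 0, "wy": 0, "wz": 0, "gripper": 0.5},
    {"tx": 0.001, "ty": -0.0015, "tz": 0.005, "wx": 0, "wy": 0, "wz": 0, "gripper": 0},
    {"tx": 0.001, "ty": -0.0015, "tz": 0.005, "wx": 0, "wy": 0, "wz": 0, "gripper": 0},
    {"tx": 0.001, "ty": -0.0015, "tz": 0.005, "wx": 0, "wy": 0, "wz": 0, "gripper": 0},
    {"tx": 0.001, "ty": -0.0015, "tz": 0.005, "wx": 0, "wy": 0, "wz": 0, "gripper": 0},
  ],
)

```text
time: 7.9
ee_pos: [0.5045, -0.2784, 0.0516]
tool_rot: [[-0.265, 0.964, 0.002], [0.964, 0.265, -0.001], [-0.001, 0.002, -1.0]]
force: [0.3, 1.3, 4.1]
opening: 0.0091
finger_force: 58.7
```

```bash
python3 to.py .5045 -.2763 .052 .27; python3 -c "
from m import *; print(env.read_state()['wrist_torque'])"
```

```text
t 7.9 pos [ 0.5045 -0.2784  0.0516] psi 0.2678 F [0.2666 1.2669 4.1143] open 0.0091 ff 58.7 MOVE [ 0.002   0.0005 -0.0004] [ 0.0016  0.0015 -0.0022]
[0.07   0.107  0.0045]
```

>>> arm_command(
  moves=[
    {"tx": 0, "ty": 0, "tz": -0.03, "wx": 0, "wy": 0, "wz": 0, "gripper": 0},
    {"tx": 0, "ty": 0, "tz": -0.06, "wx": 0, "wy": 0, "wz": 0, "gripper": 0},
    {"tx": 0, "ty": 0, "tz": -0.09, "wx": 0, "wy": 0, "wz": 0, "gripper": 0},
    {"tx": 0, "ty": 0, "tz": -0.09, "wx": 0, "wy": 0, "wz": 0, "gripper": 0},
  ],
)

```text
time: 8.3
ee_pos: [0.5063, -0.2797, 0.1458]
tool_rot: [[-0.265, 0.964, 0.008], [0.964, 0.265, -0.006], [-0.008, 0.007, -1.0]]
force: [1.0, -0.6, -0.2]
opening: 0.0093
finger_force: 60.0
```

```bash
python3 to.py .5043 -.0325 .14 -.093
```

```text
t 8.3 pos [ 0.5063 -0.2797  0.1458] psi 0.2679 F [ 0.9772 -0.5705 -0.2039] open 0.0093 ff 60.0 MOVE [0.239  0.0635 0.0043] [0.0079 0.0065 0.3608]
```

>>> arm_command(
  moves=[
    {"tx": 0.048, "ty": 0.013, "tz": 0, "wx": 0, "wy": 0, "wz": 0.08, "gripper": 0},
    {"tx": 0.096, "ty": 0.026, "tz": 0, "wx": 0, "wy": 0, "wz": 0.16, "gripper": 0},
    {"tx": 0.144, "ty": 0.039, "tz": 0, "wx": 0, "wy": 0, "wz": 0.24, "gripper": 0},
    {"tx": 0.192, "ty": 0.052, "tz": 0, "wx": 0, "wy": 0, "wz": 0.32, "gripper": 0},
    {"tx": 0.239, "ty": 0.064, "tz": 0, "wx": 0, "wy": 0, "wz": 0.361, "gripper": 0},
  ],
)

```text
time: 8.8
ee_pos: [0.5013, -0.0286, 0.1387]
tool_rot: [[0.096, 0.995, -0.002], [0.995, -0.096, 0.001], [0.0, -0.002, -1.0]]
force: [-0.0, 0.4, -1.0]
opening: 0.0091
finger_force: 60.0
```

>>> arm_command(
  moves=[
    {"tx": 0, "ty": 0, "tz": 0, "wx": 0, "wy": 0, "wz": 0, "gripper": 0},
    {"tx": 0, "ty": 0, "tz": 0, "wx": 0, "wy": 0, "wz": 0, "gripper": 0},
    {"tx": 0, "ty": 0, "tz": 0, "wx": 0, "wy": 0, "wz": 0, "gripper": 0},
  ],
)

```text
time: 9.1
ee_pos: [0.502, -0.0314, 0.1395]
tool_rot: [[0.093, 0.996, -0.001], [0.996, -0.093, -0.0], [-0.001, -0.001, -1.0]]
force: [0.8, -1.0, -0.6]
opening: 0.0092
finger_force: 60.0
```

```bash
python3 to.py .5043 -.0325 .14 -.093
python3 - <<'E'
from m import *
import pickle
c=cam("wrist"); im=vision.grab_frame("wrist"); cv2.imwrite("pics/w4.png",im[:,:,::-1]); pickle.dump(c,open("w4.pkl","wb"))
cv2.imwrite("pics/w4c.png",cv2.resize(im[130:370,200:440,::-1],(600,600),interpolation=cv2.INTER_CUBIC))
s=env.read_state();R=s["tool_rot"];p=s["ee_pos"];print(p,R[:,2])
for dx in(0,.002):print(dx,"tip px",proj(c,p+R@[dx,0,.0456]),"collar",proj(c,p+R@[dx,0,.0156]))
print("hole px",proj(c,[.5045,-.0303,.054]))
E
```

```text
t 9.1 pos [ 0.502  -0.0314  0.1395] psi -0.0936 F [ 0.8131 -1.017  -0.5653] open 0.0092 ff 60.0 MOVE [-0.0009  0.0024 -0.0005] [-0.0013  0.0005 -0.0006]
[ 0.5022 -0.0318  0.1396] [-0.0011 -0.0003 -1.    ]
0 tip px [np.float64(279.09675010646606), np.float64(322.1191107195352)] collar [np.float64(308.3325565061107), np.float64(322.05519727563603)]
0.002 tip px [np.float64(275.3551274596604), np.float64(322.12437044576353)] collar [np.float64(304.09353424073134), np.float64(322.0610732881359)]
hole px [np.float64(247.86060391635993), np.float64(326.0925229584619)]
```

View pics/w4c.png

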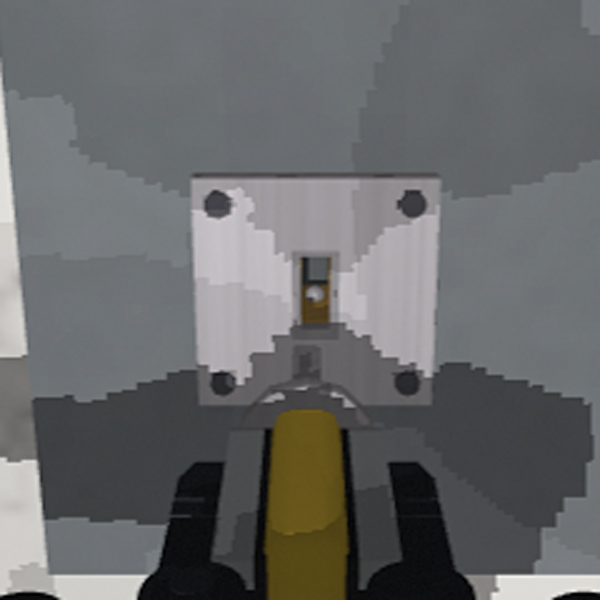

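The slot centre is at crop (315,294), i.e. pixel (326,247.6), which matches the prediction. The key tip is at crop (307,361) and the key looks straight and aligned. I need about +2 mm in ty and −1 mm in tx.

>>> arm_command(
  moves=[
    {"tx": -0.001, "ty": 0.002, "tz": 0.015, "wx": 0, "wy": 0, "wz": 0, "gripper": 0},
    {"tx": -0.001, "ty": 0.002, "tz": 0.03, "wx": 0, "wy": 0, "wz": 0, "gripper": 0},
    {"tx": -0.001, "ty": 0.002, "tz": 0.034, "wx": 0, "wy": 0, "wz": 0, "gripper": 0},
    {"tx": -0.001, "ty": 0.002, "tz": 0.034, "wx": 0, "wy": 0, "wz": 0, "gripper": 0},
    {"tx": -0.001, "ty": 0.002, "tz": 0.034, "wx": 0, "wy": 0, "wz": 0, "gripper": 0},
  ],
)

```text
time: 9.65
ee_pos: [0.5046, -0.0325, 0.1068]
tool_rot: [[0.094, 0.996, 0.001], [0.996, -0.094, -0.0], [-0.0, 0.001, -1.0]]
force: [-0.4, 0.7, -1.2]
opening: 0.0094
finger_force: 60.0
```

```bash
python3 to.py .504 -.0323 .1 -.093
python3 - <<'E'
from m import *
import pickle
c=cam("wrist"); im=vision.grab_frame("wrist"); cv2.imwrite("pics/w5.png",im[:,:,::-1]); pickle.dump(c,open("w5.pkl","wb"))
cv2.imwrite("pics/w5c.png",cv2.resize(im[180:340,240:400,::-1],(600,600),interpolation=cv2.INTER_CUBIC))
s=env.read_state();R=s["tool_rot"];p=s["ee_pos"];print(p,R[:,2])
for dx in(0,.002):print(dx,"tip px",proj(c,p+R@[dx,0,.0456]),"collar",proj(c,p+R@[dx,0,.0156]))
print("hole px",proj(c,[.5045,-.0303,.054]))
E
```

```text
t 9.65 pos [ 0.5046 -0.0325  0.1068] psi -0.0943 F [-0.4325  0.662  -1.1703] open 0.0094 ff 60.0 MOVE [ 0.0001 -0.0006  0.0068] [ 0.0008  0.     -0.0013]
[ 0.5048 -0.0323  0.1072] [ 0.0015 -0.0002 -1.    ]
0 tip px [np.float64(278.1395493215404), np.float64(322.1905105468968)] collar [np.float64(307.2657232904546), np.float64(322.10787043502603)]
0.002 tip px [np.float64(274.3887113455351), np.float64(322.1905672510327)] collar [np.float64(303.0145955494657), np.float64(322.1076355180035)]
hole px [np.float64(268.4004183492195), np.float64(321.0726174280823)]
```

View pics/w5c.png

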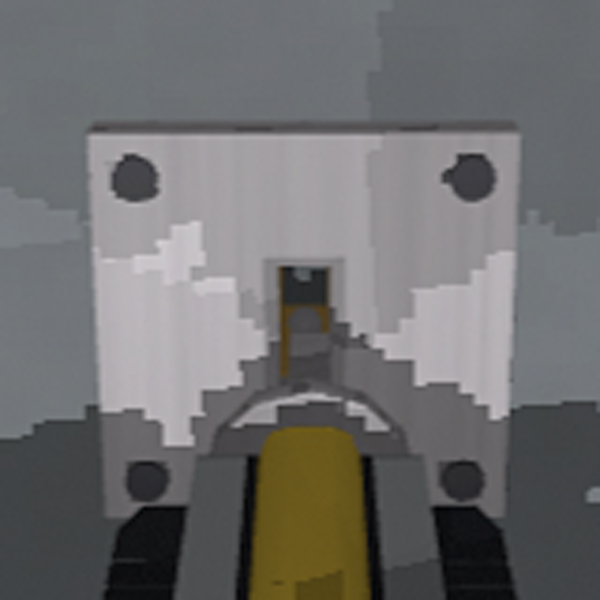

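The slot centre is at crop (304,335), with the bit just in front at column ~310. I'll shift about −0.7 mm in ty, then start down.

>>> arm_command(
  moves=[
    {"tx": 0, "ty": -0.0007, "tz": 0.004, "wx": 0, "wy": 0, "wz": 0, "gripper": 0},
    {"tx": 0, "ty": -0.0007, "tz": 0.008, "wx": 0, "wy": 0, "wz": 0, "gripper": 0},
    {"tx": 0, "ty": -0.0007, "tz": 0.012, "wx": 0, "wy": 0, "wz": 0, "gripper": 0},
    {"tx": 0, "ty": -0.0007, "tz": 0.014, "wx": 0, "wy": 0, "wz": 0, "gripper": 0},
    {"tx": 0, "ty": -0.0007, "tz": 0.014, "wx": 0, "wy": 0, "wz": 0, "gripper": 0},
  ],
)

```text
time: 10.2
ee_pos: [0.5032, -0.0315, 0.0917]
tool_rot: [[0.093, 0.996, -0.001], [0.996, -0.093, 0.0], [0.0, -0.001, -1.0]]
force: [-1.1, 0.7, -0.5]
opening: 0.0096
finger_force: 60.0
```

```bash
python3 to.py .504 -.0323 .0696 -.093
```

```text
t 10.2 pos [ 0.5032 -0.0315  0.0917] psi -0.0929 F [-1.1498  0.6572 -0.4873] open 0.0096 ff 60.0 MOVE [-0.0007  0.0009  0.0221] [-0.0011 -0.0002  0.0001]
```

The tip is about 8 mm into the slot with no resistance. Continuing.

>>> arm_command(
  moves=[
    {"tx": 0, "ty": 0.0003, "tz": 0.003, "wx": 0, "wy": 0, "wz": 0, "gripper": 0},
    {"tx": 0, "ty": 0.0003, "tz": 0.006, "wx": 0, "wy": 0, "wz": 0, "gripper": 0},
    {"tx": 0, "ty": 0.0003, "tz": 0.009, "wx": 0, "wy": 0, "wz": 0, "gripper": 0},
    {"tx": 0, "ty": 0.0003, "tz": 0.011, "wx": 0, "wy": 0, "wz": 0, "gripper": 0},
    {"tx": 0, "ty": 0.0003, "tz": 0.011, "wx": 0, "wy": 0, "wz": 0, "gripper": 0},
  ],
)

```text
time: 10.7
ee_pos: [0.5035, -0.0316, 0.0808]
tool_rot: [[0.093, 0.996, -0.001], [0.996, -0.093, 0.0], [0.0, -0.001, -1.0]]
force: [-0.6, 0.7, -0.6]
opening: 0.0091
finger_force: 60.0
```

```bash
python3 to.py .504 -.0323 .0696 -.093
```

```text
t 10.7 pos [ 0.5035 -0.0316  0.0808] psi -0.093 F [-0.6399  0.6854 -0.6259] open 0.0091 ff 60.0 MOVE [-0.0007  0.0006  0.0112] [-0.001  -0.0002  0.    ]
```

>>> arm_command(
  moves=[
    {"tx": 0.001, "ty": 0, "tz": 0.003, "wx": 0, "wy": 0, "wz": 0, "gripper": 0},
    {"tx": -0.001, "ty": 0, "tz": 0.005, "wx": 0, "wy": 0, "wz": 0.03, "gripper": 0},
    {"tx": 0.001, "ty": 0, "tz": 0.007, "wx": 0, "wy": 0, "wz": -0.03, "gripper": 0},
    {"tx": -0.001, "ty": 0, "tz": 0.009, "wx": 0, "wy": 0, "wz": 0.03, "gripper": 0},
    {"tx": 0, "ty": 0, "tz": 0.009, "wx": 0, "wy": 0, "wz": 0, "gripper": 0},
  ],
)

```text
time: 11.2
ee_pos: [0.5047, -0.032, 0.0741]
tool_rot: [[0.094, 0.996, 0.003], [0.996, -0.094, -0.0], [-0.0, 0.003, -1.0]]
force: [-1.5, -1.3, 5.2]
opening: 0.0095
finger_force: 61.0
```

```bash
python3 to.py .504 -.0323 .0696 -.093
```

```text
t 11.2 pos [ 0.5047 -0.032   0.0741] psi -0.0946 F [-1.5433 -1.3045  5.1678] open 0.0095 ff 61.0 MOVE [-0.0004 -0.0007  0.0044] [ 0.0026  0.0001 -0.0016]
```

>>> arm_command(
  moves=[
    {"tx": 0.001, "ty": 0, "tz": 0.002, "wx": 0, "wy": 0, "wz": 0.03, "gripper": 0},
    {"tx": -0.001, "ty": 0, "tz": 0.004, "wx": 0, "wy": 0, "wz": -0.03, "gripper": 0},
    {"tx": 0.001, "ty": 0, "tz": 0.005, "wx": 0, "wy": 0, "wz": 0.03, "gripper": 0},
    {"tx": -0.001, "ty": 0, "tz": 0.006, "wx": 0, "wy": 0, "wz": -0.03, "gripper": 0},
    {"tx": 0, "ty": 0, "tz": 0.006, "wx": 0, "wy": 0, "wz": 0, "gripper": 0},
  ],
)

```text
time: 11.7
ee_pos: [0.5051, -0.0312, 0.0695]
tool_rot: [[0.094, 0.996, 0.004], [0.996, -0.094, 0.001], [0.002, 0.004, -1.0]]
force: [-3.2, 0.1, 12.1]
opening: 0.0095
finger_force: 62.0
```

```bash
python3 to.py .504 -.0323 .0696 -.093
```

```text
t 11.7 pos [ 0.5051 -0.0312  0.0695] psi -0.0939 F [-3.1914  0.0898 12.0675] open 0.0095 ff 62.0 MOVE [-0.0012 -0.001  -0.0001] [ 0.0035 -0.0015 -0.0009]
```

>>> arm_command(
  moves=[
    {"tx": 0.001, "ty": 0, "tz": 0.001, "wx": 0, "wy": 0, "wz": 0.03, "gripper": 0},
    {"tx": -0.001, "ty": 0, "tz": 0.002, "wx": 0, "wy": 0, "wz": -0.03, "gripper": 0},
    {"tx": 0.001, "ty": 0, "tz": 0.003, "wx": 0, "wy": 0, "wz": 0.03, "gripper": 0},
    {"tx": 0, "ty": 0, "tz": 0.003, "wx": 0, "wy": 0, "wz": 0, "gripper": 0},
    {"tx": 0, "ty": 0, "tz": 0.003, "wx": 0, "wy": 0, "wz": 0, "gripper": 0},
  ],
)

```text
time: 12.2
ee_pos: [0.5053, -0.0313, 0.0695]
tool_rot: [[0.093, 0.996, 0.005], [0.996, -0.093, 0.001], [0.001, 0.004, -1.0]]
force: [-9.1, 2.4, 25.5]
opening: 0.0096
finger_force: 63.8
```

```bash
python3 to.py .504 -.0323 .0696 -.093
```

```text
t 12.2 pos [ 0.5053 -0.0313  0.0695] psi -0.0936 F [-9.0911  2.4292 25.5321] open 0.0096 ff 63.8 MOVE [-0.0012 -0.0012 -0.0001] [ 0.0044 -0.0011 -0.0006]
```

It is seated: height is unchanged while the force rose to 25 N. I'll turn clockwise about the key axis (about 1.5 mm along +tool x) with lighter downward pressure.

>>> arm_command(
  moves=[
    {"tx": 0, "ty": -0.001, "tz": -0.001, "wx": 0, "wy": 0, "wz": 0.14, "gripper": 0},
    {"tx": 0, "ty": -0.0014, "tz": -0.001, "wx": 0, "wy": 0, "wz": 0.28, "gripper": 0},
    {"tx": 0.0001, "ty": -0.0016, "tz": -0.001, "wx": 0, "wy": 0, "wz": 0.42, "gripper": 0},
    {"tx": 0.0002, "ty": -0.0018, "tz": -0.001, "wx": 0, "wy": 0, "wz": 0.56, "gripper": 0},
    {"tx": 0.0003, "ty": -0.002, "tz": -0.001, "wx": 0, "wy": 0, "wz": 0.7, "gripper": 0},
  ],
)

```text
time: 12.7
ee_pos: [0.5048, -0.0313, 0.0695]
tool_rot: [[0.717, 0.697, 0.008], [0.697, -0.717, -0.0], [0.006, 0.006, -1.0]]
force: [-2.6, -0.2, 18.1]
opening: 0.0092
finger_force: 62.8
```

```bash
python3 to.py .504 -.0323 .0696 -1.74
```

```text
t 12.7 pos [ 0.5048 -0.0313  0.0695] psi -0.7993 F [-2.5631 -0.1571 18.1279] open 0.0092 ff 62.8 MOVE [-0.0013  0.0002 -0.0001] [ 0.0029 -0.0079  0.9407]
```

>>> arm_command(
  moves=[
    {"tx": 0, "ty": 0, "tz": 0, "wx": 0, "wy": 0, "wz": 0.14, "gripper": 0},
    {"tx": 0, "ty": -0.0002, "tz": 0, "wx": 0, "wy": 0, "wz": 0.28, "gripper": 0},
    {"tx": 0, "ty": -0.0003, "tz": 0, "wx": 0, "wy": 0, "wz": 0.42, "gripper": 0},
    {"tx": 0.0001, "ty": -0.0004, "tz": 0, "wx": 0, "wy": 0, "wz": 0.56, "gripper": 0},
    {"tx": 0.0002, "ty": -0.0005, "tz": 0, "wx": 0, "wy": 0, "wz": 0.7, "gripper": 0},
  ],
)

```text
time: 13.2
ee_pos: [0.5051, -0.0319, 0.0695]
tool_rot: [[0.997, 0.071, 0.009], [0.071, -0.997, -0.003], [0.009, 0.003, -1.0]]
force: [-0.6, -2.2, 16.5]
opening: 0.0096
finger_force: 62.6
```

>>> arm_command(
  moves=[
    {"tx": 0, "ty": 0, "tz": 0, "wx": 0, "wy": 0, "wz": 0.12, "gripper": 0},
    {"tx": 0, "ty": 0, "tz": 0, "wx": 0, "wy": 0, "wz": 0.23, "gripper": 0},
    {"tx": 0, "ty": 0, "tz": 0, "wx": 0, "wy": 0, "wz": 0.23, "gripper": 0},
    {"tx": 0, "ty": 0, "tz": 0, "wx": 0, "wy": 0, "wz": 0.23, "gripper": 0},
  ],
)

```text
time: 13.6
ee_pos: [0.5052, -0.0321, 0.0695]
tool_rot: [[0.988, -0.153, 0.009], [-0.153, -0.988, -0.003], [0.01, 0.002, -1.0]]
force: [-1.3, -2.1, 16.1]
opening: 0.0094
finger_force: 62.6
```

```bash
python3 to.py .504 -.0323 .0696 -1.74
python3 - <<'E'
from m import *
s=env.read_state(); print(s["wrist_torque"],s["q"])
c=cam("wrist"); im=vision.grab_frame("wrist"); cv2.imwrite("pics/w6.png",im[:,:,::-1])
im=im[:,:,::-1][170:350,200:440]; cv2.imwrite("pics/w6c.png",cv2.resize(im,(800,600),interpolation=cv2.INTER_CUBIC))
E
```

```text
t 13.6 pos [ 0.5052 -0.0321  0.0695] psi -1.7242 F [-1.3118 -2.1226 16.0907] open 0.0094 ff 62.6 MOVE [-0.0011  0.0004 -0.0001] [ 0.0016 -0.0098  0.0158]
[-0.3417  0.4057  0.0996] [-0.1746  0.0747  1.7133 -0.0015  1.3438  1.5499]
```

View pics/w6c.png

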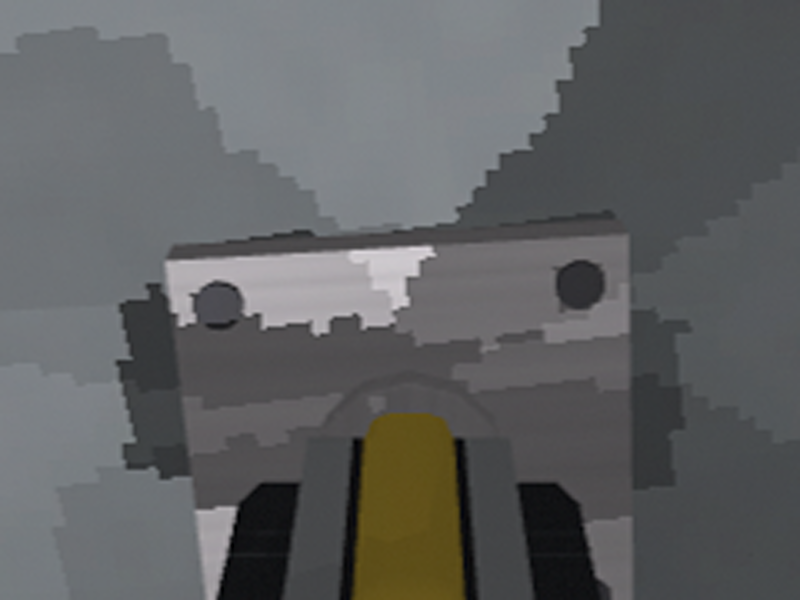

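The collar sits flat on the plate and the head follows the pads after 1.63 rad. I'll add a little margin and check the torque.

>>> arm_command(
  moves=[
    {"tx": 0, "ty": 0, "tz": 0, "wx": 0, "wy": 0, "wz": 0.05, "gripper": 0},
    {"tx": 0, "ty": 0, "tz": 0, "wx": 0, "wy": 0, "wz": 0.05, "gripper": 0},
    {"tx": 0, "ty": 0, "tz": 0, "wx": 0, "wy": 0, "wz": 0.05, "gripper": 0},
  ],
)

```text
time: 13.95
ee_pos: [0.5051, -0.0322, 0.0695]
tool_rot: [[0.979, -0.202, 0.009], [-0.202, -0.979, -0.003], [0.01, 0.001, -1.0]]
force: [-2.1, -2.1, 16.2]
opening: 0.0095
finger_force: 62.6
```

```bash
python3 to.py .504 -.0323 .0696 -1.74; python3 -c "
from m import *
s=env.read_state(); print(s['wrist_torque'])"
```

```text
t 13.95 pos [ 0.5051 -0.0322  0.0695] psi -1.7741 F [-2.1121 -2.0907 16.2195] open 0.0095 ff 62.6 MOVE [-0.0011  0.0004 -0.0001] [ 0.0015 -0.0098 -0.0341]
[-0.4333  0.3866  0.0421]
```

```bash
python3 -c "
from m import *
for i in range(6):
  vision.grab_frame('wrist'); s=env.read_state(); print(s['wrist_torque'],s['force'])
im=vision.grab_frame('wrist'); h=cv2.cvtColor(im,cv2.COLOR_RGB2HSV)
for r,f in((0,'w6.png'),(1,None)):
  g=h if f is None else cv2.cvtColor(cv2.imread('pics/'+f),cv2.COLOR_BGR2HSV)
  y,sy,k=blob(g,(20,110,40),(35,255,255),(280,400,280,370)); print(y,sy,[(q.min(),q.max()) for q in (np.where(k[r2]>0)[0] for r2 in range(300,380,20))])
"
```

```text
[-0.4298  0.448   0.1152] [-0.7466 -2.2794 15.9753]
[-0.384   0.4058  0.0528] [-2.2108 -1.1773 15.9939]
[-0.373   0.4212  0.0609] [-1.2814 -1.9292 15.6012]
[-0.3362  0.4464  0.0967] [-1.3696 -3.004  16.5833]
[-0.4271  0.4338  0.1056] [-0.7462 -2.6575 15.6492]
[-0.4503  0.3756  0.0531] [-1.2054 -1.8806 15.8473]
[348.1044 322.1458] [ 305  294   35  106 3257] [(np.int64(310), np.int64(334)), (np.int64(307), np.int64(337)), (np.int64(306), np.int64(338)), (np.int64(307), np.int64(338))]
[348.0828 322.1497] [ 305  294   35  106 3260] [(np.int64(310), np.int64(334)), (np.int64(307), np.int64(337)), (np.int64(306), np.int64(338)), (np.int64(307), np.int64(338))]
```

```bash
python3 -c "
from station import env
print(env.sign_off())"
```

```text
the job is handed in; nothing more can be done
None
```

I handed the job in at about 14 s of the 54 s allowed; the sign-off gave no verdict. The valve measured 0.75–0.77 rad (target 0.785). The key is seated with its collar on the plate, turned about 1.68 rad clockwise (cylinder roughly 1.5 rad after play, not read directly) and still gripped at about 60 N. I never touched the mug, salt, spice jar or egg cup.

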